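Release the ball from the two-key feeder

TASK

Press both green keys of the ball feeder down together, one with each fingertip of the open gripper, never one key without the other, and hold both down until the steel ball has rolled to the low end and dropped into the pocket and lies still; then let both keys come up and move clear. Leave the ball to roll by itself without touching it, pick nothing up, and leave the things standing round the feeder where they are.

Things in the scene. Friction and masses are not known exactly. Their poses are not given: they have to be found in the camera images.
- feeder: Ball feeder fixed to the worktop: dark base 250 mm (x) by 120 mm (y), origin at the centre of its underside, z up, turned at most 0.5 rad. A blue-walled chute (29 mm wide inside, walls 64 mm high) falls 4 degrees along -x, toward the robot, to a pocket (front wall 76 mm high, the highest fixed part). A grey housing 70 mm high with a green key stands on either side of the chute.
- key_left_top (a point): Centre of the top face of the left (+y side of the feeder) round green key, 26 mm across. The two keys' centres are 72 mm apart along the feeder's y axis; the faces stand 85 mm above the worktop when up, 15 mm above their grey housings. Moves down with the key.
- key_right_top (a point): Centre of the top face of the right (-y side of the feeder) round green key, 26 mm across. The two keys' centres are 72 mm apart along the feeder's y axis; the faces stand 85 mm above the worktop when up, 15 mm above their grey housings. Moves down with the key.
- key_left (a joint): Travel of the left green key, m: 0 = up, 0.010 = fully down. Spring return: starts to move at 1.5 N, fully down at 5 N. It lowers the left pin of the two pairs (feeder x = +45 and -30 mm) that stop the ball, clear of it from about 0.0065 on: the ball passes only while both keys are down; let up early, the second pair catches it, and pressing both again frees it.
- key_right (a joint): Travel of the right green key, m: 0 = up, 0.010 = fully down. Spring return: starts to move at 1.5 N, fully down at 5 N. It lowers the right pin of the two pairs (feeder x = +45 and -30 mm) that stop the ball, clear of it from about 0.0065 on: the ball passes only while both keys are down; let up early, the second pair catches it, and pressing both again frees it.
- ball_center (a point): Centre of the loose polished steel ball, 25 mm in diameter, 64 g. At the start it lies in the high end of the chute against the first pins (feeder x about +57 mm), with its top at about 74 mm above the worktop. Once both keys are down it needs about one second to roll into the pocket.
- pocket (a point): Middle of the floor of the pocket at the low end of the chute (feeder x = -99.5 mm, 20 mm above the worktop; pocket 35 by 29 mm inside). The ball lies in it with its centre 12 to 13 mm above this floor, some 6 mm lower than the chute floor's end.
- bottle_red: Bystander: small loose red bottle with a pale pointed nozzle, 32 mm across, 147 mm high, origin at the centre of its underside.
- housing_1: Bystander: loose cast aluminium gear housing, 84x70x89 mm, origin at the centre of its underside.
- rotor_32: Bystander: loose black motor rotor standing upright, 75 mm across, 145 mm high, origin at the centre of its underside.
- unit_9: Bystander: loose finished gear unit (black rotor with an aluminium housing on top), 86x75x234 mm, behind the feeder, origin at the centre of its underside.
- unit_10: Bystander: another such gear unit, 86x75x234 mm, behind the feeder, origin at the centre of its underside.

How it is judged:
By the outcome, as a careful person would: the job done as asked, in the order asked, and still so for the second after the job is handed in, with the robot touching nothing.
It also fails if it takes over 35 s, if anything falls off the work surface, if the arm or the gripper's body presses on something with over 40 N, if the wrist force passes 120 N, or if a joint passes its speed limit or range.

ROBOT

A 6-joint arm with a two-finger parallel gripper is mounted at the origin on a cart in front of the work surface, level with it; the furniture and walls round the work are solid. World frame = base frame: x ahead of the robot, y to its left, z up, the work surface at z = 0. Lengths are in m, angles in rad, forces in N, time in s.
With the tool pointing down it reaches from about 0.35 to 0.775 m from the base axis. Payload 7.3 kg.
Tool frame: the origin (TCP) lies midway between the tips of the shut fingers; the grasp point (between the pads) lies 19 mm behind it (robot.grip_depth is the z of the grasp point in the tool frame, in m); z points along the fingers, y is the line along which they close (so a half turn about z gives the same grasp; the last joint's range is limited). The gripper opens to 92 mm and grips with 3 to 60 N. Pads are 19 mm wide; open, the fingers measure 130 mm over their backs; the gripper's body (75 mm by 190 mm) begins 47 mm behind the grasp point.
Start: joints at [1.077, 0.342, 1.524, -0, 1.275, -0.146], TCP at [0.179, 0.494, 0.227] pointing down, gripper open.
Joint ranges: [-2.53, 2.53], [-0.77, 2.02], [0.04, 2.7], [-1, 4.14], [0.28, 2.66], [-3.11, 3.11]. Speed limits (rad/s): [2.57, 2.57, 3.14, 3.14, 3.14, 3.14].

INTERFACE

Orientations are given as [roll, pitch, yaw] about the fixed x, y, z axes, in that order (R = Rz(yaw) Ry(pitch) Rx(roll)).
In Python, from cell import robot, viewer gives the robot as it stands.
- The arm moves only by the tool step_arm, never from a script. Its argument "increments" is a list of rows, each an object with "delta_pos": the shift along the tool's x, y, z in cm, a list of three; "dr": the turn, a rotation vector about the tool's x, y, z in degrees, a list of three; "fingers": the closure, from -1 (fully open) to 1 (shut), so that 0 is half open. In form: [{"delta_pos": [tx, ty, tz], "dr": [wx, wy, wz], "fingers": fingers}, ...]. A call has exactly 5 rows; each row is the pose to reach, as a shift and turn from the pose commanded when the call began, along the tool's axes at that moment; what a row does not reach only later rows make up. A row lasts 1/8 s, in which the tool goes at most 62.5 mm and 10.7 degrees, less where a joint would pass 70% of its speed; a pose out of reach is approached as far as the arm can. A call with a gripper value outside its range is refused whole. The fingers move at their own pace and stop on an object; "newtons" is the grip in N (left out, the last holds). Time passes only in rows, so rows that repeat a pose let the fingers close, or fill a call up. It gives the time, the measured TCP pose, the force, the opening and the grip force at its end, in the units of the state.
- robot.observe(): the state, without advancing time (a new reading comes with each control period).
- viewer.read_camera(name): name is "scene" or "top" or "wrist"; returns the picture (480x640x3 uint8, red, green, blue); there is no depth.
- viewer.camera_params(name): a dict with "K" (3x3 intrinsics, pixels), "k1" (the pictures are not rectified: a ray, as slopes to the right and down, at radius r is drawn at 1 + k1 r^2 times it, then the intrinsics apply), "T" (4x4, takes a point from camera to world coordinates). Camera axes: x right, y down, z forward; pixel columns grow to the right and rows downward; lengths in m; the calibration is good to about 2 mm. A picture is of the moment at which its call begins: read the wrist's pose just before it. camera_params takes no time and is no camera call; for the wrist camera it gives the pose at the moment of the call.
- robot.hand_in(): hands the job in; it is judged then, once.
The state is a dict: "time": time; "qpos": joint angles; "qvel": joint speeds; "joint_efforts": joint torques, N m; "tool_pos": TCP position; "tool_rot": TCP orientation; "contact_force": force on the tool from outside, world axes, zero at the start; "torque": the same for the moment, N m; "opening": finger opening in m; "grip_force": force on a finger pad.
Only numpy, scipy, OpenCV 4.12 (cv2) and the standard library are available. Lean on these libraries where they do the work, as an engineer would, in place of code of your own. Each camera call takes 0.05 s, during which the arm holds its last target. There are 200 camera calls.

## Working session

There is one attempt and no reset: what is moved stays moved. The work goes in short steps, Python scripts to look and compute and a tool call to move; the robot and the scene stay as the last step left them, time stands still between calls to the robot, and variables do not carry over. Pictures are saved under pics/ and viewed, at most 10 in all, crops included, and the job is handed in when it is done.

Besides the shell and the picture viewer there is one more tool, called by a JSON object that holds its "name" and its "arguments". step_arm: Moves the arm, as the interface text tells. Its arguments: {"type":"object","properties":{"increments":{"type":"array"},"newtons":{"type":"number"}},"required":["increments"]}

```bash
mkdir -p pics
python3 - <<'E'
from cell import robot, viewer
import cv2, numpy as np
a=viewer.read_camera("top"); b=viewer.read_camera("scene")
cv2.imwrite("pics/top.png",a[:,:,::-1]); cv2.imwrite("pics/scene.png",b[:,:,::-1])
for n in("top","scene","wrist"):
    p=viewer.camera_params(n); print(n,np.round(p["K"],1).tolist(),p["k1"],np.round(p["T"],3).tolist())
print(robot.observe())
E
```

```text
top [[501.6, 0.0, 317.3], [0.0, 501.6, 238.4], [0.0, 0.0, 1.0]] -0.11070404648172859 [[-0.028, -0.984, 0.178, 0.345], [-1.0, 0.027, -0.004, 0.032], [-0.001, -0.178, -0.984, 1.249], [0.0, 0.0, 0.0, 1.0]]
scene [[590.3, 0.0, 330.9], [0.0, 590.3, 233.9], [0.0, 0.0, 1.0]] -0.11903304516425899 [[0.659, -0.57, 0.49, -0.106], [-0.752, -0.511, 0.417, -0.538], [0.013, -0.644, -0.765, 1.142], [0.0, 0.0, 0.0, 1.0]]
wrist [[337.9, 0.0, 315.7], [0.0, 337.9, 240.5], [0.0, 0.0, 1.0]] -0.030562986990393167 [[0.341, 0.909, 0.239, 0.116], [0.94, -0.329, -0.088, 0.516], [-0.001, 0.255, -0.967, 0.385], [0.0, 0.0, 0.0, 1.0]]
{'time': 0.1, 'qpos': array([ 1.07700230e+00,  3.42666027e-01,  1.52492864e+00,  4.39819422e-07,
        1.27541825e+00, -1.46016103e-01]), 'qvel': array([ 5.73190690e-04,  1.47432311e-03, -4.29244218e-03,  6.02836254e-05,
       -1.75872232e-03, -7.40273208e-04]), 'joint_efforts': array([ 9.50747162e-04, -4.32004809e+01, -2.44695371e+01,  7.17805442e-02,
        5.26064623e-02, -2.89795537e-05]), 'tool_pos': array([0.17873349, 0.49324271, 0.22610524]), 'tool_rot': array([-3.14018757e+00, -2.07060897e-04,  2.79381446e+00]), 'contact_force': array([-0.58662874,  0.51052495, -0.58500577]), 'torque': array([-0.00733835,  0.0717269 , -0.00537193]), 'grip_force': 0.0, 'opening': 0.09195203972399922}
```

View pics/top.png

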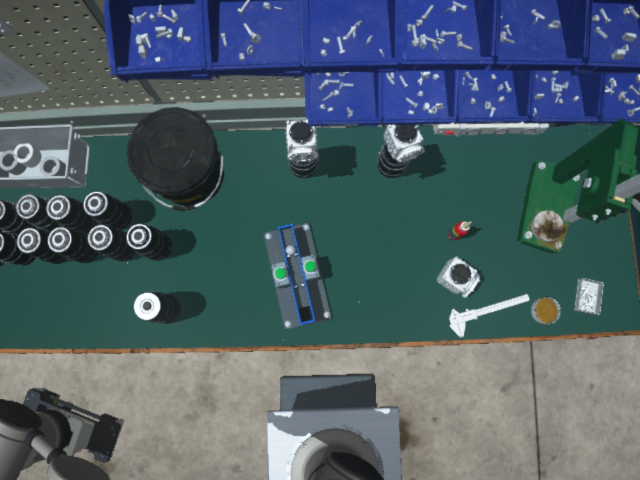

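View pics/scene.png

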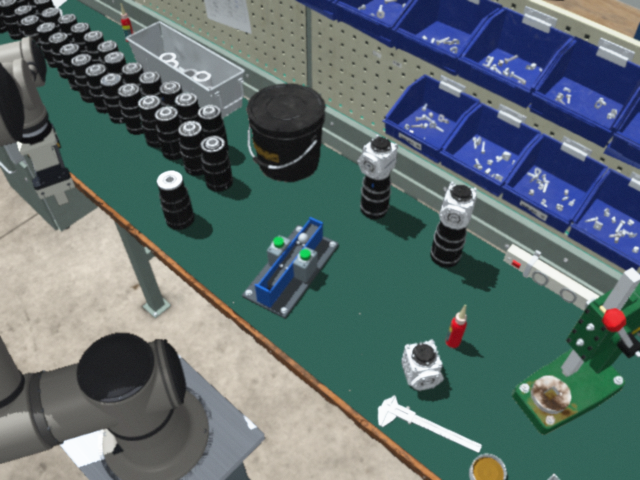

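The top view shows the feeder with its keys near (280,273) and (310,267) and the ball near (291,250). The chute runs from the upper left to the lower right end by the robot. In the scene view the keys are near (279,243) and (305,257). The bystanders are well away from the feeder.

```bash
cat > h.py <<'E'
import cv2, numpy as np
from cell import robot, viewer
def proj_plane(p,uv,z):
    K,k1,T=np.array(p["K"]),p["k1"],np.array(p["T"])
    d=(np.array(uv,float)-K[:2,2])/[K[0,0],K[1,1]]
    s=d.copy()
    for _ in range(20): s=d/(1+k1*(s@s))
    r=T[:3,:3]@np.r_[s,1]; o=T[:3,3]
    return o+r*(z-o[2])/r[2]
def greens(im,box=None,amin=25):
    h=cv2.cvtColor(im,cv2.COLOR_RGB2HSV)
    m=cv2.inRange(h,(50,140,120),(80,255,255))
    if box: 
        q=np.zeros_like(m); u0,v0,u1,v1=box; q[v0:v1,u0:u1]=m[v0:v1,u0:u1]; m=q
    n,l,st,c=cv2.connectedComponentsWithStats(m)
    return [(st[i,4],st[i,:4].tolist(),c[i]) for i in range(1,n) if st[i,4]>=amin]
def plan(L,R):
    """tool-axis shift (cm) and z turn (deg) to centre over keys"""
    s=robot.observe(); from scipy.spatial.transform import Rotation as Q
    M=Q.from_euler('xyz',s["tool_rot"]).as_matrix(); c=(L+R)/2; a=(L-R)[:2]
    print("dist mm",1e3*np.hypot(*a),"centre",c,"feeder yaw",np.arctan2(a[1],a[0])-np.pi/2)
    y=M[:2,1]; w=np.arctan2(y[0]*a[1]-y[1]*a[0],y@a); w=(w+np.pi/2)%np.pi-np.pi/2
    print("tool_shift_cm to centre",M.T@(c-s["tool_pos"])*100,"turn about tool z deg",-np.degrees(w), "tilt",M[:,2],s["tool_pos"],s["qpos"])
E
python3 - <<'E'
from h import *
for n,b in(("top",(240,210,350,330)),("scene",(240,200,350,320))):
    p=viewer.camera_params(n); g=greens(cv2.cvtColor(cv2.imread(f"pics/{n}.png"),4),b)
    P=[proj_plane(p,c,.085) for _,_,c in g]
    for x,q in zip(g,P): print(n,x,q)
    if len(P)==2:
        P.sort(key=lambda q:-q[1]); plan(*P)
E
```

```text
top (np.int32(86), [305, 261, 11, 10], array([310.       , 265.8255814])) [0.49094099 0.04556984 0.085     ]
top (np.int32(85), [275, 268, 11, 11], array([279.95294118, 272.89411765])) [0.47625461 0.11602959 0.085     ]
dist mm 71.97406274826291 centre [0.4835978  0.08079971 0.085     ] feeder yaw 0.2054941194504487
tool_shift_cm to centre [-42.72066176 -28.36517808  14.14154775] turn about tool z deg -31.70015206874329 tilt [-6.73531538e-04 -1.25039816e-03 -9.99998991e-01] [0.17873349 0.49324271 0.22610524] [ 1.07700230e+00  3.42666027e-01  1.52492864e+00  4.39819422e-07
  1.27541825e+00 -1.46016103e-01]
scene (np.int32(79), [273, 236, 11, 10], array([277.65822785, 240.72151899])) [0.47296364 0.11635779 0.085     ]
scene (np.int32(75), [300, 249, 10, 9], array([304.53333333, 253.18666667])) [0.48761194 0.04499312 0.085     ]
dist mm 72.85251372235484 centre [0.48028779 0.08067546 0.085     ] feeder yaw 0.20244793735259003
tool_shift_cm to centre [-42.41371151 -28.48966788  14.14178622] turn about tool z deg -31.52561869090772 tilt [-6.73531538e-04 -1.25039816e-03 -9.99998991e-01] [0.17873349 0.49324271 0.22610524] [ 1.07700230e+00  3.42666027e-01  1.52492864e+00  4.39819422e-07
  1.27541825e+00 -1.46016103e-01]
```

{"name": "step_arm", "arguments": {"increments": [{"delta_pos": [-3,-2,0],"dr": [0,0,0],"fingers": -1},{"delta_pos": [-7.5,-5,0],"dr": [0,0,0],"fingers": -1},{"delta_pos": [-12,-8,0],"dr": [0,0,0],"fingers": -1},{"delta_pos": [-16.5,-11,0],"dr": [0,0,0],"fingers": -1},{"delta_pos": [-21,-14,0],"dr": [0,0,0],"fingers": -1}]}}

```text
time: 0.72
tool_pos: [0.3292, 0.2889, 0.2266]
tool_rot: [-3.141, -0.0, 2.794]
contact_force: [0.9, -0.5, 0.7]
opening: 0.092
grip_force: 0.0
```

{"name": "step_arm", "arguments": {"increments": [{"delta_pos": [-5,-3.3,0],"dr": [0,0,-6],"fingers": -0.3},{"delta_pos": [-10,-6.7,0],"dr": [0,0,-12.5],"fingers": -0.3},{"delta_pos": [-15,-10,1.5],"dr": [0,0,-19],"fingers": -0.3},{"delta_pos": [-19,-13,3],"dr": [0,0,-25.5],"fingers": -0.3},{"delta_pos": [-21.5,-14.4,4.5],"dr": [0,0,-31.7],"fingers": -0.3}]}}

```text
time: 1.35
tool_pos: [0.4825, 0.0794, 0.1809]
tool_rot: [-3.142, -0.0, -2.935]
contact_force: [0.4, 0.2, 0.2]
opening: 0.0598
grip_force: 0.0
```

{"name": "step_arm", "arguments": {"increments": [{"delta_pos": [0,0,0],"dr": [0,0,0],"fingers": -0.3},{"delta_pos": [0,0,0],"dr": [0,0,0],"fingers": -0.3},{"delta_pos": [0,0,0],"dr": [0,0,0],"fingers": -0.3},{"delta_pos": [0,0,0],"dr": [0,0,0],"fingers": -0.3},{"delta_pos": [0,0,0],"dr": [0,0,0],"fingers": -0.3}]}}

```text
time: 1.98
tool_pos: [0.4816, 0.0822, 0.1821]
tool_rot: [-3.142, 0.001, -2.935]
contact_force: [-0.1, -0.7, -0.7]
opening: 0.0596
grip_force: 0.0
```

Run:
```python
from h import *
for n in("wrist","top"):
    p=viewer.camera_params(n); im=viewer.read_camera(n); cv2.imwrite(f"pics/{n}2.png",im[:,:,::-1])
    g=greens(im,None if n=="wrist" else (240,210,350,330)); P=[proj_plane(p,c,.085) for _,_,c in g]
    for x,q in zip(g,P): print(n,x,q)
    if len(P)==2: P.sort(key=lambda q:-q[1]); plan(*P)
s=robot.observe();print(s["time"],s["opening"],s["contact_force"],s["tool_rot"])
```

```text
wrist (np.int32(187), [253, 230, 18, 29], array([259.22459893, 243.56684492])) [0.49364697 0.03837401 0.085     ]
2.075 0.059533431308411294 [-0.39428292 -0.13254502 -0.28161887] [-3.14158729e+00  3.81847836e-04 -2.93580183e+00]
```

View pics/wrist2.png

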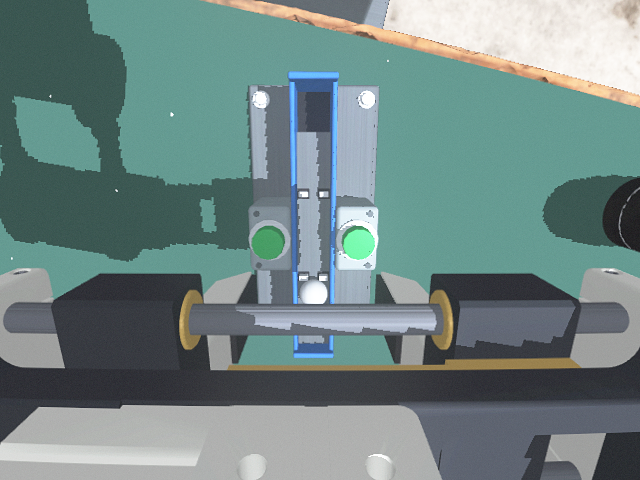

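The wrist view shows the left key at (358,242), the right key at (268,243) and the ball at (313,291) against the first pins. The fingertips are partly hidden behind the gripper's guide bar. My green threshold missed the lit key, so I'll widen it.

Run:
```python
from h import *
p=viewer.camera_params("wrist"); im=cv2.cvtColor(cv2.imread("pics/wrist2.png"),4)
h=cv2.cvtColor(im,cv2.COLOR_RGB2HSV); m=cv2.inRange(h,(55,165,70),(75,255,255)); m[:215]=0;m[270:]=0;m[:,:240]=0;m[:,390:]=0
n,l,st,c=cv2.connectedComponentsWithStats(m); print(st,c)
# top-face ellipse: circle fit of the bright face via the median hue mask
P=[proj_plane(p,c[i],.083) for i in range(1,n) if st[i,4]>100]; P.sort(key=lambda q:-q[1]); print(P)
for q in P: q[2]=.085
plan(*P)
s=robot.observe()
from scipy.spatial.transform import Rotation as Q
M=Q.from_euler('xyz',s["tool_rot"]).as_matrix(); T=p["T"];K=p["K"]
for t in [(0,.03,0),(0,-.03,0),(0,.049,0),(0,-.049,0),(0,.03,-.03),(0,-.03,-.03),(.0095,.03,0),(-.0095,.03,0)]:
    w=M@np.array(t)+s["tool_pos"]; k=T[:3,:3].T@(w-T[:3,3]); r=k[:2]/k[2]; r*=1+p["k1"]*(r@r); print(t,np.round(K[:2,:2]@r+K[:2,2]))
v=im[200:370,190:440]; cv2.imwrite("pics/c.png",cv2.resize(v,None,fx=3,fy=3,interpolation=cv2.INTER_CUBIC)[:,:,::-1])
```

```text
[[     0      0    640    480 307200]] [[319.5 239.5]]
[]Traceback (most recent call last):
  File "<stdin>", line 8, in <module>
TypeError: plan() missing 2 required positional arguments: 'L' and 'R'
```

Run:
```python
from h import *
p=viewer.camera_params("wrist"); im=cv2.cvtColor(cv2.imread("pics/wrist2.png"),4)
h=cv2.cvtColor(im,cv2.COLOR_RGB2HSV); print(h[243,268],h[242,358],h[250,220]); 
m=cv2.inRange(h,(55,140,60),(82,255,255)); m[:215]=0;m[270:]=0;m[:,:240]=0;m[:,390:]=0
n,l,st,c=cv2.connectedComponentsWithStats(m); print(st,c)
P=[proj_plane(p,c[i],.083) for i in range(1,n) if st[i,4]>300]; P.sort(key=lambda q:-q[1]); print(P)
for q in P: q[2]=.085
if len(P)==2: plan(*P)
s=robot.observe()
from scipy.spatial.transform import Rotation as Q
M=Q.from_euler('xyz',s["tool_rot"]).as_matrix(); T=p["T"];K=p["K"]
for t in [(0,.03,0),(0,-.03,0),(0,.049,0),(0,-.049,0),(0,.03,-.03),(0,-.03,-.03),(.0095,.03,0),(-.0095,.03,0)]:
    w=M@np.array(t)+s["tool_pos"]; k=T[:3,:3].T@(w-T[:3,3]); r=k[:2]/k[2]; r*=1+p["k1"]*(r@r); print(t,np.round(K[:2,:2]@r+K[:2,2]))
v=im[200:370,190:440]; cv2.imwrite("pics/c.png",cv2.resize(v,None,fx=3,fy=3,interpolation=cv2.INTER_CUBIC)[:,:,::-1])
```

```text
[ 71 136 158] [ 73 132 251] [ 86  88 151]
[[     0      0    640    480 306863]
 [   260    227      4      3      4]
 [   265    226      5      1      5]
 [   271    226      2      1      2]
 [   358    226      1      1      1]
 [   360    226      2      1      2]
 [   363    227      1      1      1]
 [   278    229      2      2      2]
 [   362    229      4      2      4]
 [   365    228      1      1      1]
 [   367    229      4      5      6]
 [   253    230     18     29    187]
 [   352    231      1      1      1]
 [   354    230      1      1      1]
 [   267    232      1      1      1]
 [   269    233      3      3      4]
 [   281    233      1      1      1]
 [   349    232      2      2      2]
 [   265    235      2      2      3]
 [   347    235      1      1      1]
 [   371    235      2      2      2]
 [   267    237      2      3      3]
 [   276    237      1      1      1]
 [   279    236      1      1      1]
 [   343    237      4      9     11]
 [   278    239      1      1      1]
 [   373    238      1      1      1]
 [   267    240      8      5   
[... 2557 characters left out ...]
       ]
 [369.         251.        ]
 [372.         250.        ]
 [267.         252.        ]
 [268.66666667 254.5       ]
 [272.         252.        ]
 [275.5        253.        ]
 [346.         252.5       ]
 [371.         252.        ]
 [265.         255.        ]
 [273.         254.        ]
 [349.5        255.5       ]
 [368.         255.        ]
 [270.         257.25      ]
 [353.         257.        ]
 [356.5        258.        ]
 [362.5        258.        ]]
[]
(0, 0.03, 0) [377. 289.]
(0, -0.03, 0) [258. 289.]
(0, 0.049, 0) [414. 289.]
(0, -0.049, 0) [221. 289.]
(0, 0.03, -0.03) [389. 317.]
(0, -0.03, -0.03) [247. 317.]
(0.0095, 0.03, 0) [378. 271.]
(-0.0095, 0.03, 0) [376. 306.]
```

View pics/c.png

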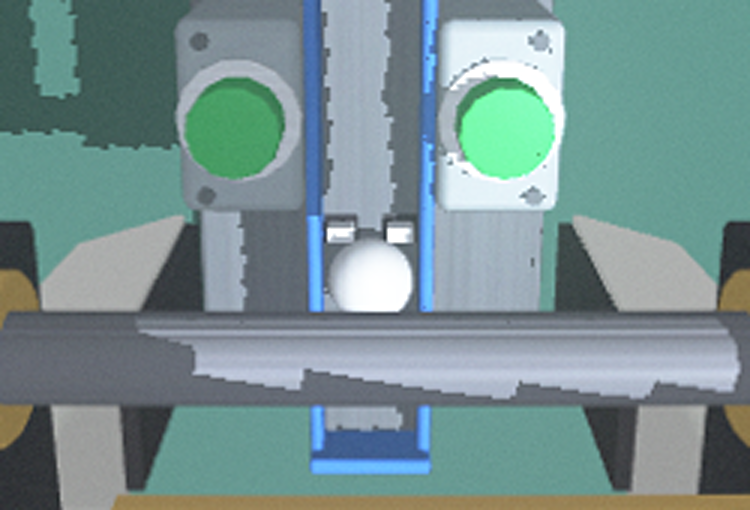

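The wrist crop puts the key face centres at (267.7,243.7) for the right and (358.7,243.0) for the left. The fingertips taper to a thin pad edge, with the right tip's inner edge near (255,274). An opening of about 67 mm will put the tips on the key centres.

Run:
```python
from h import *
p=viewer.camera_params("wrist")
R=proj_plane(p,(267.7,243.7),.085);L=proj_plane(p,(358.7,243.),.085)
print(L,R);plan(L,R)
```

```text
[0.47717029 0.11458482 0.085     ] [0.49235524 0.04471212 0.085     ]
dist mm 71.50368432966953 centre [0.48476277 0.07964847 0.085     ] feeder yaw 0.21399548856149497
tool_shift_cm to centre [-0.25446546 -0.29250207  9.68878547] turn about tool z deg -0.4700926886046974 tilt [ 3.74887165e-04  7.27747730e-05 -9.99999927e-01] [0.48163778 0.08198475 0.18188686] [ 1.15390448e-02  3.18894598e-01  1.69144845e+00  7.56469291e-05
  1.13087390e+00 -1.76508031e+00]
```

{"name": "step_arm", "arguments": {"increments": [{"delta_pos": [-0.2,-0.25,2],"dr": [0,0,0],"fingers": -0.46},{"delta_pos": [-0.2,-0.25,4.5],"dr": [0,0,0],"fingers": -0.46},{"delta_pos": [-0.2,-0.25,6.5],"dr": [0,0,0],"fingers": -0.46},{"delta_pos": [-0.2,-0.25,8],"dr": [0,0,0],"fingers": -0.46},{"delta_pos": [-0.2,-0.25,8.7],"dr": [0,0,0],"fingers": -0.46}]}}

```text
time: 2.7
tool_pos: [0.4838, 0.0797, 0.094]
tool_rot: [3.141, -0.001, -2.936]
contact_force: [0.0, -0.2, -0.6]
opening: 0.067
grip_force: 0.0
```

Run:
```python
from h import *
a=viewer.read_camera("wrist"); b=viewer.read_camera("scene")
v=cv2.resize(b[195:315,235:355],(600,600),interpolation=cv2.INTER_CUBIC)
cv2.imwrite("pics/w3.png",a[:,:,::-1]); cv2.imwrite("pics/s3.png",v[:,:,::-1])
s=robot.observe(); print(s["time"],s["tool_pos"],s["tool_rot"],s["opening"],s["contact_force"])
```

```text
2.8 [0.483873   0.07971932 0.09428483] [ 3.14131170e+00 -1.01856835e-03 -2.93619135e+00] 0.06694664319836102 [ 0.09483778 -0.39551095 -0.32313556]
```

View pics/w3.png

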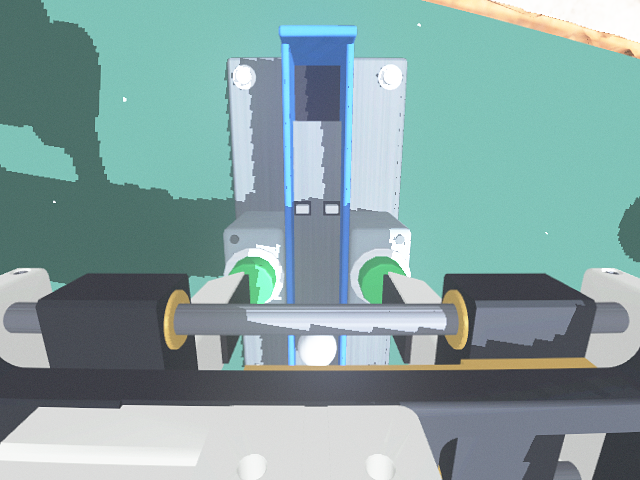

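View pics/s3.png

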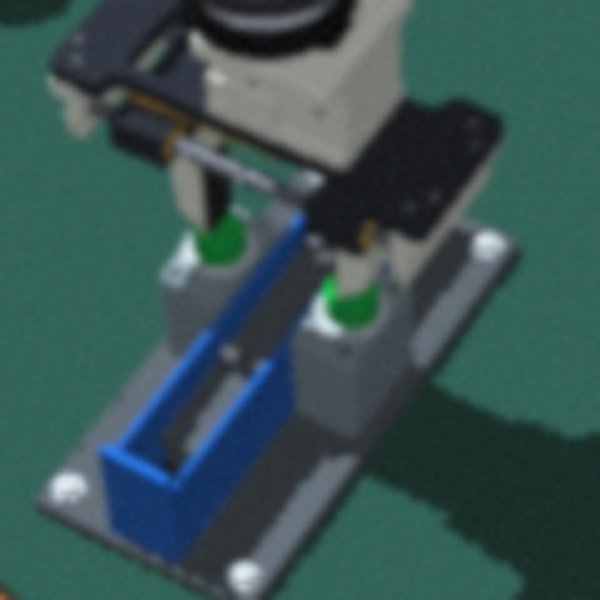

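The wrist view shows both tips above their keys, centred near (253,281) and (382,281), with the ball waiting at (318,349). The scene crop agrees, so I'll press.

{"name": "step_arm", "arguments": {"increments": [{"delta_pos": [0,0,0.5],"dr": [0,0,0],"fingers": -0.46},{"delta_pos": [0,0,0.9],"dr": [0,0,0],"fingers": -0.46},{"delta_pos": [0,0,1.3],"dr": [0,0,0],"fingers": -0.46},{"delta_pos": [0,0,1.7],"dr": [0,0,0],"fingers": -0.46},{"delta_pos": [0,0,1.9],"dr": [0,0,0],"fingers": -0.46}]}}

```text
time: 3.42
tool_pos: [0.4844, 0.0797, 0.0762]
tool_rot: [-3.141, 0.001, -2.936]
contact_force: [-1.8, -0.2, 7.8]
opening: 0.0672
grip_force: 4.4
```

{"name": "step_arm", "arguments": {"increments": [{"delta_pos": [0,0,0.1],"dr": [0,0,0],"fingers": -0.46},{"delta_pos": [0,0,0.2],"dr": [0,0,0],"fingers": -0.46},{"delta_pos": [0,0,0.2],"dr": [0,0,0],"fingers": -0.46},{"delta_pos": [0,0,0.2],"dr": [0,0,0],"fingers": -0.46},{"delta_pos": [0,0,0.2],"dr": [0,0,0],"fingers": -0.46}]}}

```text
time: 4.05
tool_pos: [0.4844, 0.0797, 0.0751]
tool_rot: [-3.141, 0.001, -2.936]
contact_force: [-4.9, -1.2, 15.6]
opening: 0.067
grip_force: 7.7
```

{"name": "step_arm", "arguments": {"increments": [{"delta_pos": [0,0,0],"dr": [0,0,0],"fingers": -0.46},{"delta_pos": [0,0,0],"dr": [0,0,0],"fingers": -0.46},{"delta_pos": [0,0,0],"dr": [0,0,0],"fingers": -0.46},{"delta_pos": [0,0,0],"dr": [0,0,0],"fingers": -0.46},{"delta_pos": [0,0,0],"dr": [0,0,0],"fingers": -0.46}]}}

```text
time: 4.68
tool_pos: [0.4844, 0.0797, 0.0751]
tool_rot: [-3.141, 0.001, -2.936]
contact_force: [-3.8, -0.5, 13.9]
opening: 0.0673
grip_force: 7.7
```

{"name": "step_arm", "arguments": {"increments": [{"delta_pos": [0,0,0],"dr": [0,0,0],"fingers": -0.46},{"delta_pos": [0,0,0],"dr": [0,0,0],"fingers": -0.46},{"delta_pos": [0,0,0],"dr": [0,0,0],"fingers": -0.46},{"delta_pos": [0,0,0],"dr": [0,0,0],"fingers": -0.46},{"delta_pos": [0,0,0],"dr": [0,0,0],"fingers": -0.46}]}}

```text
time: 5.3
tool_pos: [0.4844, 0.0797, 0.0751]
tool_rot: [-3.141, 0.001, -2.936]
contact_force: [-3.6, 0.4, 15.8]
opening: 0.0674
grip_force: 7.7
```

Run:
```python
from h import *
a=viewer.read_camera("wrist"); b=viewer.read_camera("scene")
v=cv2.resize(b[195:315,235:355],(600,600),interpolation=cv2.INTER_CUBIC)
cv2.imwrite("pics/w4.png",np.hstack([a[:400,200:440],cv2.resize(v,(400,400))])[:,:,::-1])
s=robot.observe(); print(s["time"],s["tool_pos"],s["opening"],s["contact_force"],s["torque"])
```

```text
5.4 [0.4844897  0.07972467 0.07517569] 0.06704049436734193 [-4.36899904  0.56591164 14.61363543] [0.00095118 0.83359814 0.0133644 ]
```

View pics/w4.png

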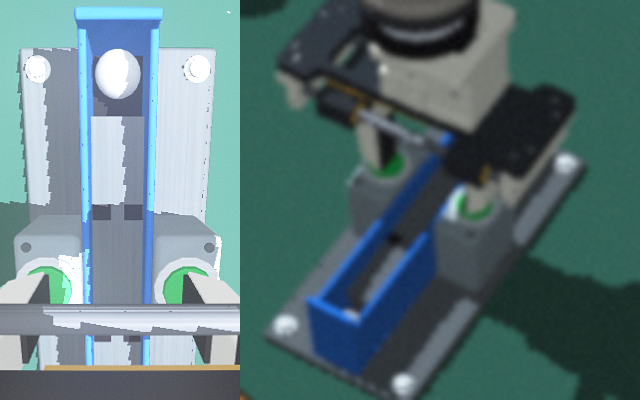

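The ball is in the pocket, at crop (118,73), and both keys are fully down. I'll hold a little longer and check that the ball is still.

{"name": "step_arm", "arguments": {"increments": [{"delta_pos": [0,0,0],"dr": [0,0,0],"fingers": -0.46},{"delta_pos": [0,0,0],"dr": [0,0,0],"fingers": -0.46},{"delta_pos": [0,0,0],"dr": [0,0,0],"fingers": -0.46},{"delta_pos": [0,0,0],"dr": [0,0,0],"fingers": -0.46},{"delta_pos": [0,0,0],"dr": [0,0,0],"fingers": -0.46}]}}

```text
time: 6.02
tool_pos: [0.4845, 0.0797, 0.0751]
tool_rot: [-3.141, 0.002, -2.936]
contact_force: [-4.3, 0.1, 15.4]
opening: 0.0668
grip_force: 7.7
```

Run:
```python
from h import *
f=[]
for i in range(6): f.append(viewer.read_camera("wrist")[30:120,280:355].astype(int))
print([np.abs(cv2.blur(np.uint8(x),(3,3)).astype(int)-cv2.blur(np.uint8(f[0]),(3,3))).max() for x in f[1:]], [round(np.abs(x-f[0]).mean(),2) for x in f[1:]])
o=cv2.imread("pics/w4.png")[30:120,80:155,::-1].astype(int)
d=cv2.blur(np.uint8(abs(o-f[-1]).clip(0,255)),(5,5)); print(d.max())
s=robot.observe(); print(s["time"],s["contact_force"])
```

```text
[np.int64(18), np.int64(14), np.int64(14), np.int64(6), np.int64(4)] [np.float64(1.43), np.float64(1.43), np.float64(1.46), np.float64(1.44), np.float64(1.43)]
8
6.325 [-3.20593562 -0.069064   15.15979195]
```

The frames differ only by noise, so the ball is still. I'll lift straight up.

{"name": "step_arm", "arguments": {"increments": [{"delta_pos": [0,0,-0.5],"dr": [0,0,0],"fingers": -0.46},{"delta_pos": [0,0,-1.2],"dr": [0,0,0],"fingers": -0.46},{"delta_pos": [0,0,-3],"dr": [0,0,0],"fingers": -0.46},{"delta_pos": [0,0,-6],"dr": [0,0,0],"fingers": -0.46},{"delta_pos": [0,0,-9],"dr": [0,0,0],"fingers": -0.46}]}}

```text
time: 6.95
tool_pos: [0.4839, 0.0797, 0.1643]
tool_rot: [3.141, -0.001, -2.936]
contact_force: [-0.1, 0.1, -0.2]
opening: 0.0666
grip_force: 0.0
```

{"name": "step_arm", "arguments": {"increments": [{"delta_pos": [0,0,-3],"dr": [0,0,0],"fingers": -0.46},{"delta_pos": [0,0,-4],"dr": [0,0,0],"fingers": -0.46},{"delta_pos": [0,0,-4],"dr": [0,0,0],"fingers": -0.46},{"delta_pos": [0,0,-4],"dr": [0,0,0],"fingers": -0.46},{"delta_pos": [0,0,-4],"dr": [0,0,0],"fingers": -0.46}]}}

```text
time: 7.58
tool_pos: [0.4836, 0.0797, 0.2026]
tool_rot: [3.141, -0.002, -2.936]
contact_force: [0.4, 0.5, -0.4]
opening: 0.0669
grip_force: 0.0
```

Run:
```python
from h import *
a=viewer.read_camera("wrist"); b=viewer.read_camera("scene")
cv2.imwrite("pics/w5.png",np.hstack([a[:400,200:440],cv2.resize(b[160:410,220:490],(432,400))])[:,:,::-1])
s=robot.observe(); print(s["time"],s["tool_pos"],s["contact_force"],abs(s["qvel"]).max())
```

```text
7.675 [0.48385787 0.07968641 0.2029832 ] [ 0.15562944 -0.54605869  0.22031908] 0.005959183351141485
```

View pics/w5.png

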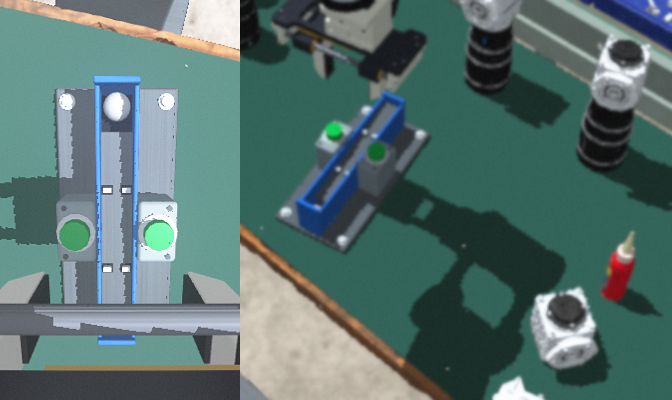

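The picture shows the ball in the pocket, at (117,106), with both keys and all the pins up. The bystanders stand where they were and the arm is clear and at rest.

```bash
python3 -c "
from cell import robot
print(robot.hand_in())"
```

```text
the job is handed in; nothing more can be done
None
```

I pressed both green keys together and held them until the steel ball lay still in the pocket, then let both up, moved clear, and handed the job in at about 7.7 s; the verdict wasn't shown.

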